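# Set the gap of the embossing press

## Robot

A 6-joint arm with a two-finger parallel gripper is mounted at the origin on the work surface. World frame = base frame: x ahead of the robot, y to its left, z up, the work surface at z = 0. Lengths are in m, angles in rad, forces in N, time in s.
With the tool pointing down it reaches from about 0.35 to 0.775 m from the base axis. Payload 5.5 kg.
Tool frame: the origin (TCP) lies on the centre line of the jaws, within the pads' length; the fingertips stand 11 mm ahead of it and the grasp point (between the pads) lies 8 mm behind it; z points along the fingers, y is the line along which they close (so a half turn about z gives the same grasp; the last joint's range is limited). The gripper opens to 85 mm and grips with 20 to 120 N. Pads are 22 mm wide; open, the fingers measure 114 mm over their backs; the gripper's body (76 mm by 85 mm) begins 54 mm behind the grasp point. The pads swing forward as they close: fully open they stand 13 mm farther back than shut.
Start: joints at [-1.252, 0.313, 0.046, 1.304, 0, 1.431], TCP at [0.255, -0.516, 0.242] pointing down, gripper open.
Joint ranges: [-2.76, 2.76], [-0.86, 1.69], [-1.03, 1.26], [-2.2, 2.34], [-1.47, 1.5], [-3.14, 3.14]. Speed limits (rad/s): [2.57, 2.57, 3.14, 3.14, 3.14, 3.14].

## Interface

Orientations are given as a unit quaternion [w, x, y, z].
In Python, from workcell import get_state, eyes, env gives the robot as it stands.
- The arm moves only by the shell command python3 -m inch 'ROWS' [OPENING] [FORCE]. ROWS is JSON, one flat list of numbers, 4 for each row, row after row: the shift along the tool's x, y, z in cm, then the turn about the tool's z in rad. A call has exactly 5 rows; each row shifts and turns the commanded pose from where the row before left it, along the tool's axes as they then stand; what a row does not reach is not made up. A row lasts 1/12 s, in which the tool goes at most 41.7 mm and 7.16 degrees, less where a joint would pass 70% of its speed; a pose out of reach is approached as far as the arm can. A call is refused whole if a number of a shift passes 4.17 or a number of a turn 0.125, either way. A call with a gripper value outside its range is refused whole. OPENING is the opening, from -1 (shut) to 1 (fully open), set as the call begins (- or left out, the last holds). The fingers move at their own pace and stop on an object; FORCE is the grip in N (left out, the last holds). Time passes only in rows, so rows that do not move let the fingers close, or fill a call up. It gives the time, the measured TCP pose, the force, the opening and the grip force at its end, in the units of the state.
- get_state(): the state, without advancing time (a new reading comes with each control period).
- eyes.read_camera(name): name is "scene" or "top" or "wrist"; returns the picture (480x640x3 uint8, red, green, blue); there is no depth.
- eyes.camera_info(name): a dict with "fovy" (degrees; the focal length in pixels is half the picture's height over the tangent of half this angle, whatever the lens; pixels are square), "cx", "cy" (the principal point, pixels), "D" ([k1, k2, p1, p2, k3] as OpenCV has them; the pictures are not rectified), "xyz" and "orientation" of the camera in the world. Camera axes: x right, y down, z forward; pixel columns grow to the right and rows downward; lengths in m; the calibration is good to about 2 mm. A picture is of the moment at which its call begins: read the wrist's pose just before it. camera_info takes no time and is no camera call; for the wrist camera it gives the pose at the moment of the call.
- env.hand_in(): hands the job in; it is judged then, once.
The state is a dict: "clock": time; "joint_pos": joint angles; "qvel": joint speeds; "tau": joint torques, N m; "tcp_pos": TCP position; "orientation": TCP orientation; "wrist_force": force on the tool from outside, world axes, zero at the start; "ft_torque": the same for the moment, N m; "finger_gap": finger opening in m; "grip_force": force on a finger pad.
Only numpy, scipy, OpenCV 4.12 (cv2) and the standard library are available. Lean on these libraries where they do the work, as an engineer would, in place of code of your own. Each camera call takes 0.05 s, during which the arm holds its last target. There are 200 camera calls.

## Task

Get the little screw press ready for embossing leather petals: push the die block into the press's pocket, brass end first, until it lies flat and fully home against the back stop. Then turn the T-handle clockwise until the ram seats on the brass die, back it off a quarter turn for the thickness of the leather, and finish still gripping the handle there, so that I can tighten the lock ring. Leave the other things on the bench alone.

Things in the scene. Friction and masses are not known exactly. Their poses are not given: they have to be found in the camera images.
- die_center (a point): Die block: loose flat wooden block 150 mm long (x), 56 wide (y), 18 high, with a brass plate 50 x 46 mm, 6 mm thick, on top at its +x end (plate centre 40 mm from block centre; 24 mm high there). 0.2 kg; centre of mass 20 mm towards the brass. Lies flat on the bench left or right of the press. Point: centre of the wood, 9 mm above its underside; x towards the brass end, z up.
- die: The same die block with its brass plate; origin at the centre of its underside, axes as die_center.
- brass (a point): Middle of the brass plate's top face, 24 mm above the block's underside; directly below the screw axis when the block is home. Axes as die_center.
- press: Green cast screw press, fixed to the bench. Origin: on the bench below the screw axis; x from the open front (robot side) to the back, z up. Base x -160 to +65 mm, 190 wide, top at z 22 mm: the floor of pocket and front apron. Two pillars 22 mm thick at y +-78 mm carry a bridge, x +-22, y +-100, z 84 to 114 mm; a brass lock ring 32 mm across lies on it round the screw, up to z 122 mm.
- pocket (a point): Centre of the die block's wood once it is home, press axes: at x -40, y 0, z 31 mm in the press. The pocket, open to the front, has two guides 12 mm high, 59 mm apart inside, 12 thick, press x -45 to +35 mm; a flared mouth widens from them to 77 mm at x -69; its back stop has its face at x +35 mm. A block that is home touches the stop and sticks out to the front as far as x -115 mm.
- ram: Ram: flat steel platen, 70 mm (press x -35 to +35) by 112 mm, 13 mm thick, under the bridge, guided by the pillars and driven by the screw, 12 mm per turn. Origin: centre of its underside. Seated on the die its underside is 46 mm above the bench; it starts 3.6 to 5.5 mm higher, so the block slides in under it.
- handle: Dark steel T-handle, a level flat bar on top of the screw: 72 mm long over its round ends, 16 mm thick, 24 mm high; the screw below it is 15 mm thick and bare for at least 14 mm above the lock ring. Origin: on the screw axis at the bar's underside, 136 mm above the bench when seated; x along the bar (same after half a turn), z up. Rises and sinks with the screw, 12 mm per turn.
- handle_center (a point): Middle of the handle's bar, on the screw axis, 12 mm above the bar's underside and below its top; x along the bar, z up.
- screw (a joint): Angle of the screw and handle (rad): grows clockwise seen from above, which lowers the ram. 0 is fully up; at 3.4 the ram meets the die of a block that is home, and from there the torque rises steeply (0.2 N m at 3.45, 0.7 N m at 3.58): that is the seat. With no block below it would run on. Starts between 0.5 and 1.5. Turns a little stiffly (0.07 N m) and stays where it is left.
- spool: Bystander: black spool wound with gold thread, standing, 60 mm across, 65 mm high, on the other side of the press from the die block. Origin under its centre.
- mallet: Bystander: wooden mallet lying to the right beyond the work, head 50 x 90 x 45 mm, handle 140 mm long towards its -x. Origin under the head's centre.
- wax: Bystander: round cake of brown beeswax 68 mm across, 26 mm high, to the left beyond the work. Origin under its centre.
Not all that is in view belongs to the job. Leave any black, blue or green look-alike of the die alone.

How it is judged:
On the way, in this order (a step that is already met when the one before it is completed fails the run):
1. the die block lies flat, square and fully home in the pocket, brass end at the back stop (x of brass in the frame of press between -0.003 and 0.004 m and y of die_center in the frame of press between -0.003 and 0.003 m and z of die_center in the frame of press between 0.028 and 0.0335 m and angle between the x axis of die_center and the x axis of press, either way round below 0.05 rad and angle between die_center's own z axis and vertical below 0.04 rad), for 0.2 s.
2. the screw is turned down until the ram seats on the die (all of step 1 and value of joint screw above 3.35 rad and contact force between ram and die above 10 N), for 0.2 s.
At the end, for the whole second after the job is handed in: The die block is still flat (within 2 degrees), square (3 degrees) and home (within 3 mm of the stop) in the pocket; the screw stands a quarter turn (90 degrees, give or take 20) back from its seat, at rest, with the ram clear of the die; and the fingers still grip the handle (more than 3 N) (all of step 1 and value of joint screw between 1.5 and 2.24 rad and velocity of joint screw between -0.1 and 0.1 rad/s and contact force between ram and die below 0.5 N and contact force between the fingers and handle above 3 N); the arm keeps its last pose, push and grip.
It fails at once if the spool was disturbed (moved more than 20 mm) (distance of spool from where it was at the start of the episode above 0.02 m).
It fails at once if the mallet was disturbed (moved more than 20 mm) (distance of mallet from where it was at the start of the episode above 0.02 m).
It fails at once if the wax was disturbed (moved more than 20 mm) (distance of wax from where it was at the start of the episode above 0.02 m).
It also fails if it takes over 72 s, if anything falls off the work surface, if the arm or the gripper's body presses on something with over 40 N, if the wrist force passes 120 N, or if a joint passes its speed limit or range.

## Working session

There is one attempt and no reset: what is moved stays moved. The work goes in short steps, Python scripts to look and compute and a shell command to move; the robot and the scene stay as the last step left them, time stands still between calls to the robot, and variables do not carry over. Pictures are saved under pics/ and viewed, at most 10 in all, crops included, and the job is handed in when it is done.

```bash
ls; mkdir -p pics
python3 - <<'E'
from workcell import get_state, eyes, env
import cv2
s=get_state();print({k:s[k] for k in('clock','tcp_pos','orientation','finger_gap','wrist_force')})
for n in("top","scene"):
    cv2.imwrite(f"pics/{n}0.png",eyes.read_camera(n)[:,:,::-1]);print(n,eyes.camera_info(n))
print(eyes.camera_info("wrist"))
E
```

```text
pics
{'clock': 0.0, 'tcp_pos': array([ 0.25449628, -0.51506372,  0.24139573]), 'orientation': array([-9.17820251e-04,  9.73803180e-01,  2.27390673e-01, -7.05217844e-05]), 'finger_gap': 0.08555038291715528, 'wrist_force': array([-0.040553  , -0.03676625, -0.20422308])}
top {'fovy': 56.79832648619408, 'cx': 313.96424437900083, 'cy': 239.61154222175205, 'D': array([0.03268825, 0.        , 0.        , 0.        , 0.        ]), 'xyz': array([ 0.33764469, -0.07054039,  1.04086378]), 'orientation': array([-0.07124144,  0.72235498, -0.68418346,  0.07085846])}
scene {'fovy': 49.528796979247765, 'cx': 316.5737456308212, 'cy': 238.67566668141455, 'D': array([-0.01117865,  0.        ,  0.        ,  0.        ,  0.        ]), 'xyz': array([1.19910885, 0.27202218, 1.10013897]), 'orientation': array([-0.17316594,  0.5006614 ,  0.80231284, -0.27503787])}
{'fovy': 70.78372511386424, 'cx': 315.02125938486114, 'cy': 243.00293590153709, 'D': array([-0.02627035,  0.        ,  0.        ,  0.        ,  0.        ]), 'xyz': array([ 0.32010439, -0.48321437,  0.373252  ]), 'orientation': array([ 0.1212236 ,  0.84062245, -0.52232325, -0.07640131])}
```

View pics/top0.png

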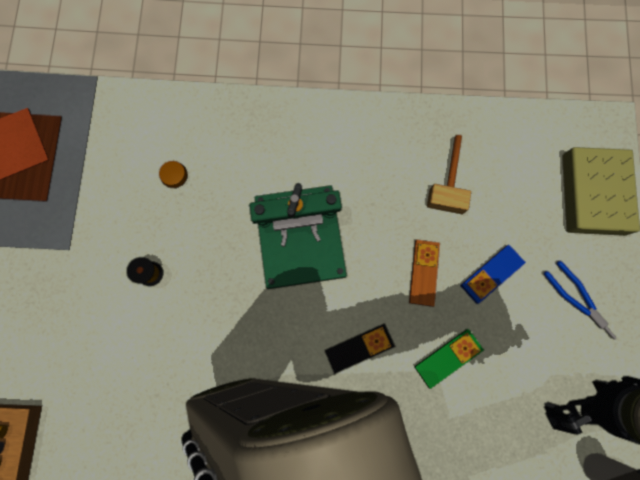

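View pics/scene0.png

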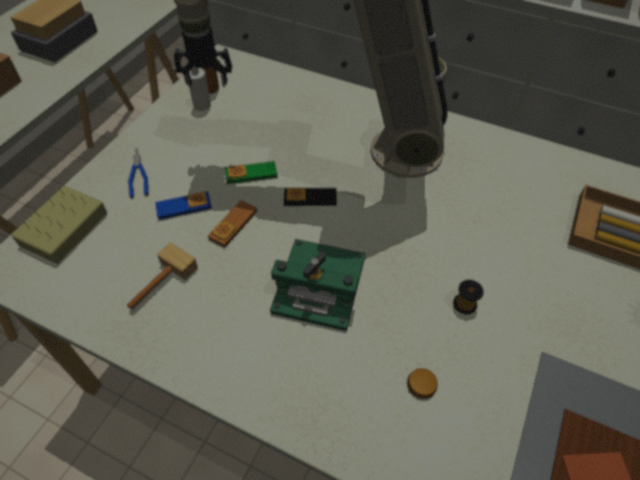

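Seen in the top view: the wooden block with brass at (425,272) looks like the die. Look-alikes are black (360,347), green (450,358) and blue (493,273), all to be left alone. The press is at (300,235), with its open front facing down towards the robot. The handle is at (296,200), spool (145,271), wax (173,174), mallet (450,197).

```bash
cat > h.py <<'E'
import numpy as np, cv2
from scipy.spatial.transform import Rotation as R
from workcell import get_state, eyes, env
def K(i):
    f=240/np.tan(np.radians(i['fovy'])/2); return np.array([[f,0,i['cx']],[0,f,i['cy']],[0,0,1.]])
def rot(q): return R.from_quat(q,scalar_first=True)
def ray(i,px):
    u=cv2.undistortPoints(np.float64(px).reshape(-1,1,2),K(i),i['D'])[:,0]
    return rot(i['orientation']).apply(np.c_[u,np.ones(len(u))])
def onz(i,px,z):
    d=ray(i,px); return i['xyz']+d*((np.broadcast_to(z,len(d))-i['xyz'][2])/d[:,2])[:,None]
def proj(i,P):
    p=rot(i['orientation']).inv().apply(np.atleast_2d(P)-i['xyz'])
    return cv2.projectPoints(p,np.zeros(3),np.zeros(3),K(i),i['D'])[0][:,0]
def snap(n):
    i=eyes.camera_info(n); return i,eyes.read_camera(n)[:,:,::-1].copy()
def big(m):
    n,l,s,c=cv2.connectedComponentsWithStats(m.astype(np.uint8)); k=1+s[1:,4].argmax(); return l==k
def rect(m):
    c=max(cv2.findContours(m.astype(np.uint8),0,1)[0],key=cv2.contourArea); return c[:,0,:].astype(float)
E
python3 - <<'E'
from h import *
i=eyes.camera_info("top");im=cv2.imread("pics/top0.png");hsv=cv2.cvtColor(im,cv2.COLOR_BGR2HSV)
print(hsv[290,425],hsv[245,420],hsv[253,427],hsv[255,300],hsv[204,300],hsv[194,297])
roi=np.zeros((480,640),bool);roi[232:312,402:445]=1
m=big(roi&(hsv[...,1]>140)&(hsv[...,2]>50)&(hsv[...,0]<30))
W=onz(i,rect(m),.018)[:,:2]; r=cv2.minAreaRect(np.float32(W*1000));print('die',r,m.sum())
g=big((hsv[...,0]>60)&(hsv[...,0]<95)&(hsv[...,1]>100)&(np.indices(hsv.shape[:2])[1]<380)&(hsv[...,2]>20))
c=rect(g); print('greenbox',c.min(0),c.max(0))
a=cv2.resize(im[170:315,240:450],None,fx=3.8,fy=3.8,interpolation=cv2.INTER_CUBIC);cv2.imwrite("pics/crop.png",a)
E
```

```text
[ 13 205 144] [ 19 187 123] [ 17 216 112] [ 73 154  81] [ 19 220 146] [60  5 50]
die ((483.80096435546875, -323.3287658691406), (56.18022155761719, 148.42437744140625), 85.00239562988281) 1549
greenbox [250. 186.] [345. 287.]
```

View pics/crop.png

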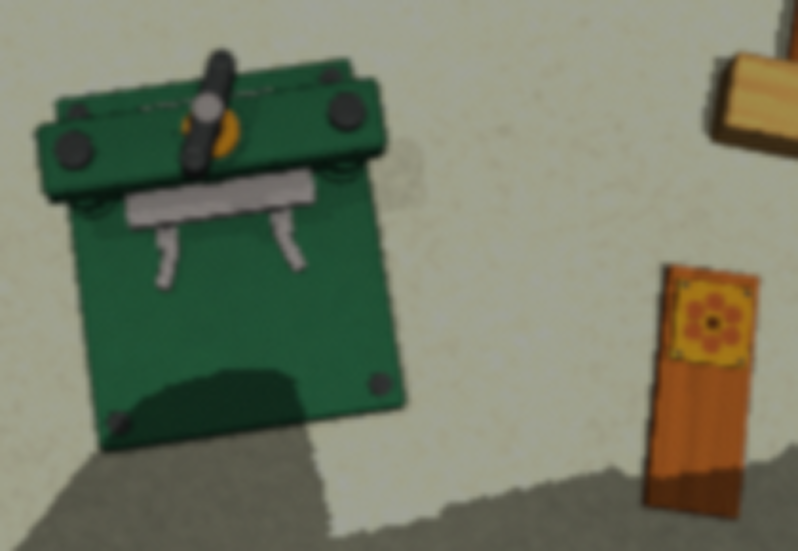

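The close crop confirms the die: plain brown wood with a brass rosette at the far (+x) end. The handle bar runs from about (220,60) to (195,160) in the crop. Next I fit the press and handle.

Run:
```python
from h import *
i=eyes.camera_info("top");im=cv2.imread("pics/top0.png");hsv=cv2.cvtColor(im,cv2.COLOR_BGR2HSV)
H,S,V=[hsv[...,k].astype(int) for k in range(3)]
print('below cam px',proj(i,[i['xyz'][0],i['xyz'][1],0]))
g=(H>55)&(H<100)&(S>90)
g&=(np.indices(H.shape)[1]<380)&(np.indices(H.shape)[1]>240)&(np.indices(H.shape)[0]<295)&(np.indices(H.shape)[0]>175)
g=cv2.morphologyEx(g.astype(np.uint8),cv2.MORPH_CLOSE,np.ones((5,5)))
rows=range(230,268); L=[(np.where(g[r])[0][0]-.5,r) for r in rows]; Rr=[(np.where(g[r])[0][-1]+.5,r) for r in rows]
cols=range(275,340); F=[(c,np.where(g[:,c])[0][-1]+.5) for c in cols]
for n,p in(('L',L),('R',Rr),('F',F)):
  for z in(0,.022):
    w=onz(i,p,z); d=cv2.fitLine(np.float32(w[:,:2]),cv2.DIST_HUBER,0,.001,.001).ravel(); print(n,z,d,np.degrees(np.arctan2(d[1],d[0])))
# bolts on bridge, crop->px
s=3.8;q=lambda x,y:(240+(x-1.5)/s,170+(y-1.5)/s)
print('bolts',onz(i,[q(75,150),q(347,111)],.118))
print('bridge front corners',onz(i,[q(48,199),q(385,153),q(38,126),q(378,79)],.114))
print('handle ends top z.165',onz(i,[q(224,50),q(193,172),q(208,106)],.165))
print('apron bolts',onz(i,[q(119,422),q(379,383)],.024))
print('brass',onz(i,[q(713,322)],.024))
```

```text
below cam px [[311.74793503 330.28888974]]
L 0 [0.9807106  0.19546524 0.52164525 0.06001151] 11.271903
L 0.022 [0.9807106  0.19546537 0.51775616 0.05725213] 11.27191
R 0 [ 0.97905517  0.2035952   0.51529753 -0.1341992 ] 11.747275
R 0.022 [ 0.97905487  0.20359664  0.5115426  -0.1328537 ] 11.747358
F 0 [ 0.20073006 -0.97964656  0.44754523 -0.05342127] -78.42034
F 0.022 [ 0.20073017 -0.97964656  0.44522235 -0.0537831 ] -78.420334
bolts [[ 0.58633743  0.055903    0.118     ]
 [ 0.61778427 -0.09669449  0.118     ]]
bridge front corners [[ 0.55801648  0.06941752  0.114     ]
 [ 0.59538352 -0.1195339   0.114     ]
 [ 0.60034798  0.07855402  0.114     ]
 [ 0.63903703 -0.11368138  0.114     ]]
handle ends top z.165 [[ 0.63426464 -0.02696971  0.165     ]
 [ 0.56501207 -0.0145293   0.165     ]
 [ 0.60217394 -0.02025735  0.165     ]]
apron bolts [[ 0.44376508  0.02900961  0.024     ]
 [ 0.47593369 -0.12666558  0.024     ]]
brass [[ 0.52461215 -0.32865957  0.024     ]]
```

```bash
cat >> h.py <<'E'
def go(x,y,z,yaw):
    s=get_state(); r=rot(s['orientation']); m=r.as_matrix(); d=np.array([x,y,z])-s['tcp_pos']
    t=m.T@d*100; a=np.degrees(np.arctan2(m[1,0],m[0,0])); dt=(-(yaw-a)+90)%180-90 if yaw is not None else 0
    print('t%.2f'%s['clock'],'tcp',(s['tcp_pos']*1000).round(1),'yaw %.1f'%a,'gap %.1f grip %.1f'%(s['finger_gap']*1e3,s['grip_force']),'F',s['wrist_force'].round(1),'T',s['ft_torque'].round(2),'tilt %.2f'%np.degrees(np.arccos(-m[2,2])),'q',s['joint_pos'].round(2))
    print('  cm in tool axes',t.round(2),'turn rad(mod 180) %.3f'%np.radians(dt))
E
R='[2.53,-0.94,0.8,0,2.53,-0.94,0.8,0,2.53,-0.94,0.8,0,2.53,-0.94,0.8,0,2.53,-0.94,0.8,0]'
python3 -m inch '[2.53,-0.94,0.8,0,2.53,-0.94,0.8,0,2.53,-0.94,0.8,0,2.53,-0.94,0.8,0,2.53,-0.94,0.8,0]'
python3 -m inch '[2.53,-0.94,0.8,0,2.53,-0.94,0.8,0,2.53,-0.94,0.8,0,2.53,-0.94,0.8,0,2.53,-0.94,0.8,0]'
python3 -m inch '[0,0,0,-0.12,0,0,0,-0.12,0,0,0,-0.12,0,0,0,-0.12,0,0,0,-0.12]'
python3 -m inch '[0,0,0,-0.12,0,0,0,-0.12,0,0,0,-0.12,0,0,0,-0.12,0,0,0,-0.12]'
python3 -m inch '[0,0,0,-0.12,0,0,0,-0.12,0,0,0,-0.12,0,0,0,-0.12,0,0,0,-0.12]'
python3 -m inch '[0,0,0,-0.12,0,0,0,-0.12,0,0,0,-0.12,0,0,0,-0.12,0,0,0,-0.12]'
python3 -m inch '[0,0,0,-0.12,0,0,0,-0.067,0,0,0,0,0,0,0,0,0,0,0,0]'
python3 - <<'E'
from h import *
go(.439,-.319,.16,174.5)
i,im=snap("wrist");cv2.imwrite("pics/w1.png",im);np.save("w1.npy",i,allow_pickle=True)
E
```

```text
clock: 0.52
tcp_pos: [0.3477, -0.4162, 0.2015]
orientation: [-0.0, 0.974, 0.227, -0.0]
wrist_force: [-0.3, -0.6, -0.0]
finger_gap: 0.0856
grip_force: 0.0
clock: 0.93
tcp_pos: [0.4404, -0.318, 0.1616]
orientation: [-0.0, 0.974, 0.227, -0.0]
wrist_force: [-0.6, -0.7, -0.0]
finger_gap: 0.0855
grip_force: 0.0
clock: 1.35
tcp_pos: [0.4397, -0.3188, 0.1618]
orientation: [-0.0, 0.862, 0.508, -0.0]
wrist_force: [-0.4, 0.5, -0.3]
finger_gap: 0.0858
grip_force: 0.0
clock: 1.77
tcp_pos: [0.4396, -0.319, 0.1618]
orientation: [-0.001, 0.673, 0.74, 0.0]
wrist_force: [-0.9, -0.3, -0.5]
finger_gap: 0.0852
grip_force: 0.0
clock: 2.18
tcp_pos: [0.4396, -0.319, 0.1618]
orientation: [-0.0, 0.425, 0.905, 0.0]
wrist_force: [0.0, -0.1, 0.0]
finger_gap: 0.0854
grip_force: 0.0
clock: 2.6
tcp_pos: [0.4396, -0.319, 0.1618]
orientation: [-0.0, 0.138, 0.99, 0.0]
wrist_force: [0.4, 1.1, -0.1]
finger_gap: 0.085
grip_force: 0.0
clock: 3.02
tcp_pos: [0.4397, -0.3192, 0.1621]
orientation: [-0.0, 0.049, 0.999, 0.0]
wrist_force: [0.2, 0.3, 0.3]
finger_gap: 0.0856
grip_force: 0.0
t3.02 tcp [ 439.7 -319.2  162.1] yaw 174.4 gap 85.6 grip 0.0 F [0.2 0.3 0.3] T [ 0.   -0.01  0.  ] tilt 0.03 q [-0.78  0.29 -0.19  1.1  -0.   -0.68]
  cm in tool axes [0.07 0.01 0.21] turn rad(mod 180) -0.002
```

View pics/w1.png

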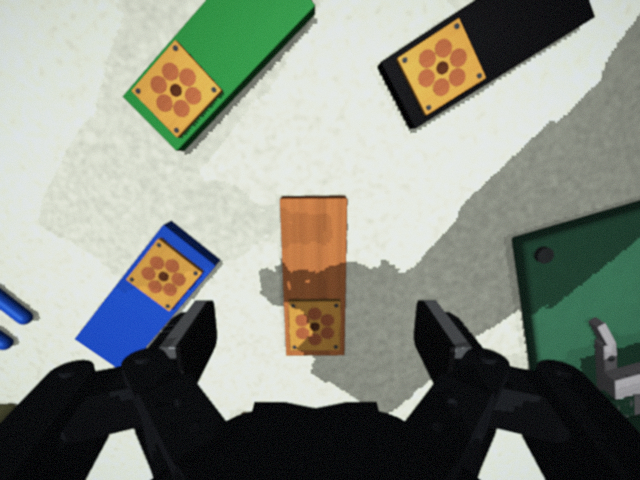

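The wrist view shows the die upright in the image: rear edge at row 196, brass at (315,327), columns 281 to 346. Blue (165,290) is to its left and the press is at the right edge.

Run:
```python
from h import *
i=np.load("w1.npy",allow_pickle=True).item();im=cv2.imread("pics/w1.png");hsv=cv2.cvtColor(im,cv2.COLOR_BGR2HSV)
m=(hsv[...,0]<30)&(hsv[...,1]>110)&(hsv[...,2]>40); m[:,:270]=0;m[:,358:]=0;m[:185]=0;m[365:]=0
m=cv2.morphologyEx(big(m).astype(np.uint8),cv2.MORPH_CLOSE,np.ones((5,5)))
c=rect(m)
W=onz(i,c,.018)[:,:2]; print(cv2.minAreaRect(np.float32(W*1000)))
print('edges', [ (r,np.where(m[r])[0][[0,-1]]) for r in(205,230,250,290,320,340)])
L=onz(i,[(np.where(m[r])[0][0]-.5,r) for r in range(205,292)],.018);Q=onz(i,[(np.where(m[r])[0][-1]+.5,r) for r in range(205,292)],.018)
for w in(L,Q):
  d=cv2.fitLine(np.float32(w[:,:2]),cv2.DIST_HUBER,0,.001,.001).ravel();print(d,np.degrees(np.arctan(d[1]/d[0])))
print('rear',onz(i,[(314,196)],.018),'brass',onz(i,[(315,327)],.024))
# press details: flare tips etc
print('apron FL bolt',onz(i,[(544,255)],.024))
go(.439,-.319,.02,174.5)
```

```text
((484.583740234375, -324.3276062011719), (54.87525939941406, 149.942626953125), 84.74296569824219)
edges [(205, array([280, 346])), (230, array([282, 345])), (250, array([282, 345])), (290, array([284, 344])), (320, array([285, 344])), (340, array([286, 343]))]
[ 0.9954874  -0.09489379  0.43561655 -0.3472336 ] -5.4452066
[ 0.9958195  -0.09134272  0.46034867 -0.2946608 ] -5.2408566
rear [[ 0.40990242 -0.31676124  0.018     ]] brass [[ 0.52678486 -0.32741735  0.024     ]]
apron FL bolt [[ 0.47792994 -0.12621203  0.024     ]]
t3.07 tcp [ 439.8 -319.2  162.1] yaw 174.4 gap 85.3 grip 0.0 F [ 0.   0.5 -0.2] T [-0.02  0.02  0.03] tilt 0.02 q [-0.78  0.29 -0.19  1.1  -0.   -0.68]
  cm in tool axes [8.000e-02 1.000e-02 1.421e+01] turn rad(mod 180) -0.001
```

```bash
python3 -m inch '[0,-0.1,3,0,0,0,3,0,0,0,3,0,0,0,3,0,0,0,1.5,0]' 
python3 -m inch '[0,0,1,0,0,0,0.6,0,0,0,0,0,0,0,0,0,0,0,0,0]'
python3 -m inch '[0,0,0,0,0,0,0,0,0,0,0,0,0,0,0,0,0,0,0,0]' -1 90
python3 -m inch '[0,0,0,0,0,0,0,0,0,0,0,0,0,0,0,0,0,0,0,0]'
python3 -c "
from h import *
go(.439,-.319,.05,None)"
```

```text
clock: 3.48
tcp_pos: [0.4381, -0.3187, 0.0239]
orientation: [-0.002, 0.049, 0.999, 0.001]
wrist_force: [0.2, -0.4, -0.2]
finger_gap: 0.0853
grip_force: 0.0
clock: 3.9
tcp_pos: [0.4407, -0.3211, 0.0126]
orientation: [0.001, 0.048, 0.999, -0.001]
wrist_force: [0.3, 0.2, 0.9]
finger_gap: 0.085
grip_force: 0.0
clock: 4.32
tcp_pos: [0.4405, -0.3209, 0.0128]
orientation: [0.001, 0.048, 0.999, -0.001]
wrist_force: [-1.5, 2.0, 6.9]
finger_gap: 0.0536
grip_force: 95.4
clock: 4.73
tcp_pos: [0.4404, -0.3209, 0.0128]
orientation: [0.001, 0.048, 0.999, -0.001]
wrist_force: [-0.8, 1.1, 8.3]
finger_gap: 0.0538
grip_force: 95.4
t4.73 tcp [ 440.4 -320.9   12.8] yaw 174.5 gap 53.8 grip 95.4 F [-0.8  1.1  8.3] T [0.23 0.19 0.05] tilt 0.14 q [-0.78  0.43 -0.39  0.75 -0.   -0.68]
  cm in tool axes [ 0.16  0.17 -3.72] turn rad(mod 180) 0.000
```

```bash
python3 -m inch '[0,0,-0.5,0,0,0,-1.2,0,0,0,-1.5,0,0,0,-1.5,0,0,0,-1.5,0]' 
python3 -m inch '[0.53,2.58,0,0,0.53,2.58,0,0,0.53,2.58,0,0,0.53,2.58,0,0,0.53,2.58,0,0]' 
python3 -m inch '[0.53,2.58,0,0,0.53,2.58,0,0,0.53,2.58,0,0,0.53,2.58,0,0,0.53,2.58,0,0]' 
python3 -m inch '[0,0,0,-0.06,0,0,0,-0.06,0,0,0,-0.06,0,0,0,-0.06,0,0,0,-0.06]' 
python3 -m inch '[0,0,0,0,0,0,0,0,0,0,0,0,0,0,0,0,0,0,0,0]'
python3 - <<'E'
from h import *
go(.412,-.059,.075,191.5)
i,im=snap("wrist");cv2.imwrite("pics/w2.png",im);np.save("w2.npy",i,allow_pickle=True)
i,im=snap("top");cv2.imwrite("pics/t2.png",im)
E
```

```text
clock: 5.15
tcp_pos: [0.4393, -0.3198, 0.0738]
orientation: [-0.0, 0.048, 0.999, 0.0]
wrist_force: [-0.0, -0.2, -1.9]
finger_gap: 0.054
grip_force: 94.7
clock: 5.57
tcp_pos: [0.425, -0.188, 0.0734]
orientation: [-0.0, 0.048, 0.999, 0.0]
wrist_force: [-0.2, 0.0, -1.9]
finger_gap: 0.0533
grip_force: 94.9
clock: 5.98
tcp_pos: [0.411, -0.0571, 0.0734]
orientation: [-0.0, 0.048, 0.999, -0.0]
wrist_force: [0.3, -0.6, -0.5]
finger_gap: 0.0532
grip_force: 94.9
clock: 6.4
tcp_pos: [0.4113, -0.0581, 0.0734]
orientation: [-0.0, -0.104, 0.995, -0.0]
wrist_force: [0.6, 0.5, -1.3]
finger_gap: 0.0537
grip_force: 95.0
clock: 6.82
tcp_pos: [0.4116, -0.0584, 0.0733]
orientation: [-0.0, -0.102, 0.995, -0.0]
wrist_force: [-0.2, -0.1, -1.3]
finger_gap: 0.0538
grip_force: 95.0
t6.82 tcp [411.6 -58.4  73.3] yaw -168.3 gap 53.8 grip 95.0 F [-0.2 -0.1 -1.3] T [ 0.01  0.16 -0.03] tilt 0.01 q [-0.33  0.14 -0.62  0.81 -0.   -0.54]
  cm in tool axes [-0.02 -0.06 -0.17] turn rad(mod 180) 0.003
```

View pics/w2.png

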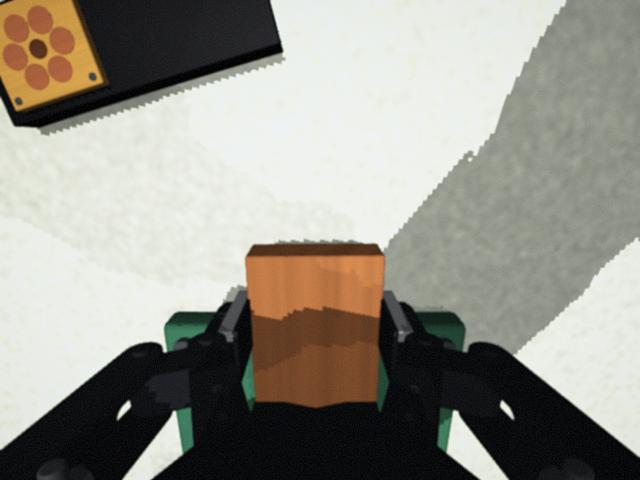

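The block is held and level-looking, rear edge at rows 245 to 257. The press front corners show at (165,313) and (464,313), centred on the block. Now I check against the press edges.

Run:
```python
from h import *
i=np.load("w2.npy",allow_pickle=True).item();im=cv2.imread("pics/w2.png");hsv=cv2.cvtColor(im,cv2.COLOR_BGR2HSV)
g=(hsv[...,0]>55)&(hsv[...,0]<100)&(hsv[...,1]>90)
P=[]
for cols in(range(172,205),range(440,460)):
  P+= [(c,np.where(g[300:,c])[0][0]+300-.5) for c in cols if g[300:,c].any()]
print(P[::6])
l=[(np.where(g[r])[0][0]-.5,r) for r in range(335,345)]; q=[(np.where(g[r])[0][-1]+.5,r) for r in range(335,345)]
for z in (0,.022):
  print(z,'L',onz(i,l,z)[::5],'R',onz(i,q,z)[::5],'F',onz(i,[P[8],P[-8]],z))
i=eyes.camera_info("top");im=cv2.imread("pics/t2.png");hsv=cv2.cvtColor(im,cv2.COLOR_BGR2HSV)
m=(hsv[...,0]<30)&(hsv[...,1]>140)&(hsv[...,2]>50);m[:,:240]=0;m[:,370:]=0;m[:220]=0;m[330:]=0
c=rect(big(m));print('top die px',c.min(0),c.max(0))
cv2.imwrite("pics/t2c.png",cv2.resize(im[165:345,210:400],None,fx=3.3,fy=3.3,interpolation=cv2.INTER_CUBIC))
```

```text
[(172, np.float64(317.5)), (178, np.float64(313.5)), (184, np.float64(312.5)), (190, np.float64(312.5)), (196, np.float64(312.5)), (202, np.float64(313.5)), (443, np.float64(312.5)), (449, np.float64(312.5)), (455, np.float64(315.5))]
0 L [[ 0.48734117 -0.14887976  0.        ]
 [ 0.4913498  -0.14859561  0.        ]] R [[0.44559347 0.05389863 0.        ]
 [0.4495269  0.0545264  0.        ]] F [[ 0.46775125 -0.14040989  0.        ]
 [ 0.43125624  0.04063935  0.        ]]
0.022 L [[ 0.47166399 -0.1407405   0.022     ]
 [ 0.47524252 -0.14048684  0.022     ]] R [[0.4343956  0.04028085 0.022     ]
 [0.43790699 0.04084127 0.022     ]] F [[ 0.45417596 -0.1331794   0.022     ]
 [ 0.42159668  0.02844423  0.022     ]]Traceback (most recent call last):
  File "<stdin>", line 13, in <module>
  File "h.py", line 18, in big
    n,l,s,c=cv2.connectedComponentsWithStats(m.astype(np.uint8)); k=1+s[1:,4].argmax(); return l==k
                                                                      ~~~~~~~~~~~~~~^^
ValueError: attempt to get argmax of an empty sequence
```

```bash
python3 -m inch '[0,-0.06,1,0,0,0,1,0,0,0,1,0,0,0,0.65,0,0,0,0,0]' 
python3 -m inch '[-0.8,0,0,0,-0.8,0,0,0,-0.8,0,0,0,-0.8,0,0,0,-0.8,0,0,0]' 
python3 -m inch '[-0.6,0,0,0,-0.6,0,0,0,-0.6,0,0,0,-0.6,0,0,0,-0.6,0,0,0]' 
python3 -c "
from h import *
go(.602-.0843*.98,-.0203-.0843*.1994,.0348,191.5)"
```

```text
clock: 7.33
tcp_pos: [0.4111, -0.0587, 0.0358]
orientation: [-0.001, -0.102, 0.995, 0.0]
wrist_force: [0.3, -0.2, -1.3]
finger_gap: 0.0533
grip_force: 95.2
clock: 7.75
tcp_pos: [0.4526, -0.0507, 0.0372]
orientation: [0.001, -0.102, 0.995, -0.0]
wrist_force: [-0.2, -0.0, -1.8]
finger_gap: 0.0533
grip_force: 95.2
clock: 8.17
tcp_pos: [0.4808, -0.0446, 0.0367]
orientation: [-0.0, -0.102, 0.995, 0.0]
wrist_force: [-0.5, 0.5, -2.4]
finger_gap: 0.0533
grip_force: 95.2
t8.17 tcp [480.8 -44.6  36.7] yaw -168.3 gap 53.3 grip 95.2 F [-0.5  0.5 -2.4] T [-0.06  0.15  0.01] tilt 0.02 q [-0.26  0.31 -0.51  0.75 -0.   -0.46]
  cm in tool axes [-3.93 -0.05  0.19] turn rad(mod 180) 0.003
```

```bash
python3 -m inch '[-0.6,-0.05,0.1,0,-0.6,0,0,0,-0.6,0,0,0,-0.6,0,0,0,-0.6,0,0,0]' 
python3 -m inch '[-0.3,0,0,0,-0.2,0,0,0,0,0,0.05,0,0,0,0,0,0,0,0,0]' 
python3 -m inch '[-0.1,0,0,0,-0.1,0,0,0,-0.1,0,0,0,-0.1,0,0,0,0,0,0,0]' 
python3 -c "
from h import *
go(.602-.0843*.98,-.0203-.0843*.1994,.0348,191.5)"
```

```text
clock: 8.58
tcp_pos: [0.5104, -0.0391, 0.0358]
orientation: [-0.0, -0.102, 0.995, -0.0]
wrist_force: [-0.1, 0.6, -1.8]
finger_gap: 0.0537
grip_force: 95.2
clock: 9.0
tcp_pos: [0.5146, -0.0382, 0.0353]
orientation: [0.0, -0.102, 0.995, -0.0]
wrist_force: [0.4, 1.1, -0.8]
finger_gap: 0.0536
grip_force: 95.2
clock: 9.42
tcp_pos: [0.5187, -0.0373, 0.0353]
orientation: [0.0, -0.102, 0.995, -0.0]
wrist_force: [-1.0, 0.2, -1.6]
finger_gap: 0.0535
grip_force: 95.2
t9.42 tcp [518.7 -37.3  35.3] yaw -168.3 gap 53.5 grip 95.2 F [-1.   0.2 -1.6] T [-0.02  0.13  0.01] tilt 0.01 q [-0.23  0.37 -0.42  0.78 -0.   -0.43]
  cm in tool axes [-0.07  0.01  0.05] turn rad(mod 180) 0.003
```

```bash
python3 -m inch '[-0.05,0,0.05,0,-0.05,0,0,0,-0.05,0,0,0,-0.05,0,0,0,0,0,0,0]' 
python3 -m inch '[-0.05,0,0,0,-0.05,0,0,0,-0.05,0,0,0,0,0,0,0,0,0,0,0]' 
python3 -c "
from h import *
go(.602-.0843*.98,-.0203-.0843*.1994,.0348,191.5)"
```

```text
clock: 9.83
tcp_pos: [0.5188, -0.0373, 0.0348]
orientation: [-0.002, -0.102, 0.995, -0.0]
wrist_force: [-7.1, -2.2, 5.8]
finger_gap: 0.0533
grip_force: 96.0
clock: 10.25
tcp_pos: [0.5188, -0.0372, 0.0348]
orientation: [-0.003, -0.102, 0.995, -0.001]
wrist_force: [-11.0, -2.9, 9.1]
finger_gap: 0.0534
grip_force: 96.5
t10.25 tcp [518.8 -37.2  34.8] yaw -168.3 gap 53.4 grip 96.5 F [-11.   -2.9   9.1] T [-0.74  2.04 -0.01] tilt 0.36 q [-0.22  0.37 -0.42  0.79 -0.   -0.43]
  cm in tool axes [-0.06  0.   -0.  ] turn rad(mod 180) 0.003
```

```bash
python3 -m inch '[0,0,0,0,0,0,0,0,0,0,0,0,0,0,0,0,0,0,0,0]' 1 30
python3 -m inch '[0,0,-1,0,0,0,-1.5,0,0,0,-1.5,0,1,0,0,0,1.5,0,0,0]'
python3 -m inch '[1.5,0,0,0,1.5,0,0,0,0.7,0,0,0,0,0,0,0,0,0,0,0]' -1 30
python3 -m inch '[0,0,1,0,0,0,1,0,0,0,1,0,0,0,0.4,0,0,0,0,0]'
python3 -m inch '[-0.5,0,0,0,-0.3,0,0,0,-0.2,0,0,0,-0.1,0,0,0,-0.1,0,0,0]'
python3 -c "
from h import *
go(.602-.126*.98,-.0203-.126*.1994,.0380,191.5)"
```

```text
clock: 10.67
tcp_pos: [0.5227, -0.0366, 0.0349]
orientation: [0.0, -0.102, 0.995, -0.0]
wrist_force: [-0.3, -0.3, -1.0]
finger_gap: 0.0852
grip_force: 0.0
clock: 11.08
tcp_pos: [0.4994, -0.0421, 0.0762]
orientation: [0.002, -0.102, 0.995, -0.001]
wrist_force: [-0.1, -1.0, -0.6]
finger_gap: 0.0852
grip_force: 0.0
clock: 11.5
tcp_pos: [0.4615, -0.0494, 0.075]
orientation: [0.0, -0.102, 0.995, -0.0]
wrist_force: [-0.0, -0.2, 0.2]
finger_gap: 0.0255
grip_force: 0.0
clock: 11.92
tcp_pos: [0.4613, -0.049, 0.0399]
orientation: [-0.001, -0.102, 0.995, 0.0]
wrist_force: [-0.9, -0.1, -1.4]
finger_gap: 0.0001
grip_force: 0.0
clock: 12.33
tcp_pos: [0.4737, -0.0468, 0.0412]
orientation: [0.0, -0.102, 0.995, -0.0]
wrist_force: [-0.4, -0.6, -0.4]
finger_gap: -0.0001
grip_force: 0.0
t12.33 tcp [473.7 -46.8  41.2] yaw -168.3 gap -0.1 grip 0.0 F [-0.4 -0.6 -0.4] T [-0.04  0.06  0.02] tilt 0.05 q [-0.27  0.29 -0.53  0.76 -0.   -0.47]
  cm in tool axes [-0.5   0.04  0.32] turn rad(mod 180) 0.004
```

Now a slow push until it touches.

```bash
python3 -m inch '[-0.15,0,0.2,0,-0.1,0,0,0,-0.1,0,0,0,0,0,0,0,0,0,0,0]'
python3 -m inch '[-0.1,0,0,0,-0.1,0,0,0,-0.05,0,0,0,0,0,0,0,0,0,0,0]'
python3 -m inch '[-0.1,0,0,0,-0.1,0,0,0,-0.05,0,0,0,0,0,0,0,0,0,0,0]'
python3 -c "
from h import *
go(.602-.126*.98,-.0203-.126*.1994,.0380,191.5)"
```

```text
clock: 12.75
tcp_pos: [0.4765, -0.0461, 0.0388]
orientation: [-0.0, -0.102, 0.995, -0.0]
wrist_force: [0.3, 0.2, -0.0]
finger_gap: -0.0003
grip_force: 0.0
clock: 13.17
tcp_pos: [0.4788, -0.0456, 0.0388]
orientation: [-0.0, -0.102, 0.995, -0.0]
wrist_force: [-0.8, -0.3, 0.3]
finger_gap: -0.0002
grip_force: 0.4
clock: 13.58
tcp_pos: [0.4789, -0.0454, 0.0385]
orientation: [-0.002, -0.102, 0.995, -0.0]
wrist_force: [-7.6, -2.5, 7.5]
finger_gap: -0.0001
grip_force: 4.0
t13.58 tcp [478.9 -45.4  38.5] yaw -168.3 gap -0.1 grip 4.0 F [-7.6 -2.5  7.5] T [-0.57  1.46  0.  ] tilt 0.28 q [-0.26  0.3  -0.51  0.76 -0.   -0.46]
  cm in tool axes [0.04 0.01 0.05] turn rad(mod 180) 0.003
```

```bash
python3 -m inch '[0.7,0,0,0,0.8,0,-1,0,0,0,-3,0,0,0,-3.5,0,0,0,-3.5,0]' 0 40
python3 -m inch '[0,0,-3.5,0,0,0,-3.5,0,0,0,-3.5,0,0,0,-3.5,0,0,0,-1.5,0]'
python3 -m inch '[-1.9,0,0,-0.12,0,0,0,-0.12,0,0,0,-0.12,0,0,0,-0.12,0,0,0,-0.12]'
python3 -m inch '[0,0,0,-0.12,0,0,0,-0.12,0,0,0,-0.12,0,0,0,-0.12,0,0,0,-0.12]'
python3 -m inch '[0,0,0,-0.12,0,0,0,-0.12,0,0,0,-0.12,0,0,0,-0.12,0,0,0,-0.12]'
python3 -m inch '[0,0,0,-0.12,0,0,0,-0.12,0,0,0,-0.12,0,0,0,-0.12,0,0,0,-0.12]'
python3 -m inch '[0,0,0,-0.12,0,0,0,0,0,0,0,0,0,0,0,0,0,0,0,0]'
python3 - <<'E'
from h import *
go(.56,-.03,.30,-10.2)
i,im=snap("wrist");cv2.imwrite("pics/w3.png",im);np.save("w3.npy",i,allow_pickle=True)
E
```

```text
clock: 14.0
tcp_pos: [0.466, -0.0478, 0.1495]
orientation: [-0.0, -0.102, 0.995, 0.0]
wrist_force: [0.5, -0.4, 0.6]
finger_gap: 0.0427
grip_force: 0.0
clock: 14.42
tcp_pos: [0.4683, -0.0483, 0.3087]
orientation: [0.004, -0.102, 0.995, -0.001]
wrist_force: [1.3, -0.4, 0.8]
finger_gap: 0.0425
grip_force: 0.0
clock: 14.83
tcp_pos: [0.4857, -0.0441, 0.3038]
orientation: [0.001, -0.394, 0.919, -0.0]
wrist_force: [0.1, -0.2, 0.3]
finger_gap: 0.0426
grip_force: 0.0
clock: 15.25
tcp_pos: [0.4856, -0.0441, 0.3037]
orientation: [0.0, -0.648, 0.762, -0.0]
wrist_force: [-0.1, 0.5, 0.4]
finger_gap: 0.0431
grip_force: 0.0
clock: 15.67
tcp_pos: [0.4856, -0.0441, 0.3038]
orientation: [-0.0, 0.844, -0.536, 0.0]
wrist_force: [-0.7, 1.2, -0.4]
finger_gap: 0.0426
grip_force: 0.0
clock: 16.08
tcp_pos: [0.4856, -0.0441, 0.3038]
orientation: [-0.0, 0.965, -0.263, 0.0]
wrist_force: [-0.1, 0.9, 0.9]
finger_gap: 0.0429
grip_force: 0.0
clock: 16.5
tcp_pos: [0.4854, -0.0442, 0.3038]
orientation: [-0.0, 0.978, -0.208, 0.0]
wrist_force: [0.4, 0.8, 0.3]
finger_gap: 0.0428
grip_force: 0.0
t16.50 tcp [485.4 -44.2 303.8] yaw -24.0 gap 42.8 grip 0.0 F [0.4 0.8 0.3] T [ 0.02  0.05 -0.04] tilt 0.02 q [-0.26  0.13 -0.04  1.4   0.   -2.98]
  cm in tool axes [ 6.24 -4.34  0.38] turn rad(mod 180) -0.241
```

View pics/w3.png

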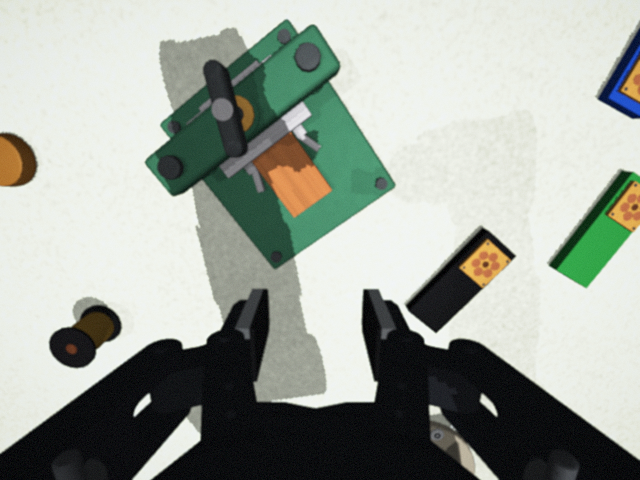

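The block sits in the pocket, rear edge from (295,217) to (332,189). The handle bar runs from (213,62) to (235,155) with its cap at (222,109). Next I measure the handle height and pose and check that the block is home.

Run:
```python
from h import *
i=np.load("w3.npy",allow_pickle=True).item();im=cv2.imread("pics/w3.png");hsv=cv2.cvtColor(im,cv2.COLOR_BGR2HSV)
t=eyes.camera_info("top")
def tri(a,b):
  d1=ray(i,[a])[0];d2=ray(t,[b])[0];A=np.c_[d1,-d2];s=np.linalg.lstsq(A,t['xyz']-i['xyz'],rcond=None)[0]
  p,q=i['xyz']+s[0]*d1,t['xyz']+s[1]*d2; return ((p+q)/2*1e3).round(1),((p-q)*1e3).round(1)
s=3.8;q=lambda x,y:(240+(x-1.5)/s,170+(y-1.5)/s)
print('cap',tri((222,109),q(208,106)),'ends',tri((213,62),q(222,53)),tri((236,155),q(195,170)))
print('bolts',tri((309,57),q(347,111)),tri((171,167),q(75,150)))
Rm=R.from_euler('z',11.5,degrees=True);O=np.array([.602,-.0203,0])
print('block rear corners in press',Rm.inv().apply(onz(i,[(295,217),(332,189)],.040)-O).round(4))
print('apron corners',Rm.inv().apply(onz(i,[(276,268),(395,185)],.022)-O).round(4))
m=(hsv[...,1]<70)&(hsv[...,2]<75)&(np.hypot(*(np.indices((480,640))-np.array([109,224])[:,None,None]))<60)
m=cv2.morphologyEx(m.astype(np.uint8),cv2.MORPH_OPEN,np.ones((5,5)));m=big(m);c=rect(m)
print('px rect',cv2.minAreaRect(np.float32(c)))
w=onz(i,[(213,62),(236,155)],.165);d=w[0]-w[1];print(w,np.linalg.norm(d),np.degrees(np.arctan2(d[1],d[0])))
```

```text
cap (array([603.3, -19.8, 163.1]), array([1. , 0.8, 0.3])) ends (array([642.8, -24.4, 136.2]), array([1.1, 0.3, 0.4])) (array([568.5, -14. , 160.1]), array([2. , 2.5, 0.7]))
bolts (array([619.5, -97.3, 113.2]), array([ 0.5, -1. ,  0.2])) (array([586.9,  56.2, 118.3]), array([1.1, 0.6, 0.4]))
block rear corners in press [[-0.1144  0.0267  0.04  ]
 [-0.1127 -0.0282  0.04  ]]
apron corners [[-0.1571  0.0905  0.022 ]
 [-0.1556 -0.0928  0.022 ]]
px rect ((231.09536743164062, 134.610107421875), (46.06605911254883, 22.909528732299805), 81.11934661865234)
[[ 0.634632   -0.02894106  0.165     ]
 [ 0.56924512 -0.01372122  0.165     ]] 0.06713484851300708 -13.103187450133476
```

```bash
python3 -m inch '[1.93,-1.39,1.2,0,1.93,-1.39,1.2,0,1.93,-1.39,1.2,0,1.93,-1.39,1.2,0,1.95,-1.39,1.2,0]' 0 60
python3 -m inch '[0,0,0,-0.05,0,0,0,-0.05,0,0,0,-0.05,0,0,0,0,0,0,0,0]'
python3 - <<'E'
from h import *
go(.602,-.020,.146,-12)
i,im=snap("wrist");np.save("w4.npy",i,allow_pickle=True);cv2.imwrite("pics/w4.png",im)
E
```

```text
clock: 16.97
tcp_pos: [0.603, -0.0196, 0.2432]
orientation: [0.0, 0.978, -0.208, 0.0]
wrist_force: [-0.0, -0.0, 0.7]
finger_gap: 0.0426
grip_force: 0.0
clock: 17.38
tcp_pos: [0.602, -0.0199, 0.2436]
orientation: [0.0, 0.991, -0.134, -0.0]
wrist_force: [-0.2, -0.9, 0.6]
finger_gap: 0.0425
grip_force: 0.0
t17.38 tcp [602.  -19.9 243.6] yaw -15.4 gap 42.5 grip 0.0 F [-0.2 -0.9  0.6] T [-0.05 -0.02  0.05] tilt 0.01 q [-0.17  0.37  0.13  1.33 -0.   -3.04]
  cm in tool axes [0.01 0.01 9.76] turn rad(mod 180) -0.060
```

View pics/w4.png

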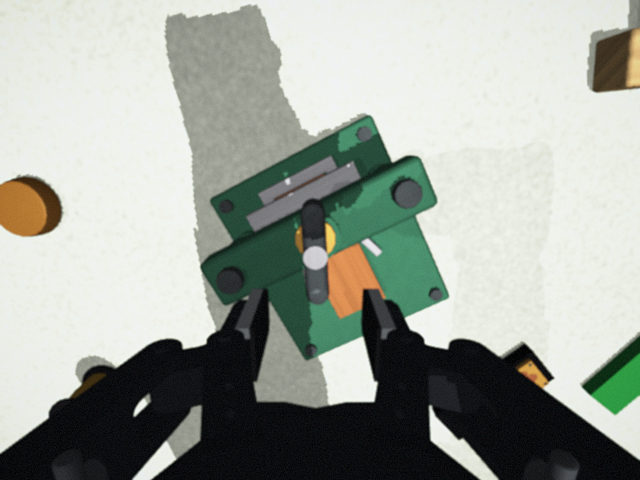

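The cap at (315,258) lies on the jaws' centre line, and the bar from (313,203) to (317,298) is almost along tool x. I go down, grip and start turning.

```bash
python3 -m inch '[0,0,2.5,0,0,0,2.5,0,0,0,2.5,0,0,0,1.5,0,0,0,0.8,0]'
python3 -m inch '[0,0,0,0,0,0,0,0,0,0,0,0,0,0,0,0,0,0,0,0]' -1 60
python3 -m inch '[0,0,0,0,0,0,0,0,0,0,0,0,0,0,0,0,0,0,0,0]'
python3 -c "
from h import *
go(.602,-.02,.146,None)"
python3 -m inch '[0,0,0.02,0.1,0,0,0.02,0.1,0,0,0.02,0.1,0,0,0.02,0.1,0,0,0.02,0.1]'
python3 -c "
from h import *
go(.602,-.02,.146,None)"
```

```text
clock: 17.85
tcp_pos: [0.6004, -0.0197, 0.1434]
orientation: [-0.0, 0.991, -0.134, -0.002]
wrist_force: [-0.8, 0.7, 0.1]
finger_gap: 0.0427
grip_force: 0.0
clock: 18.27
tcp_pos: [0.6023, -0.0199, 0.1467]
orientation: [-0.0, 0.991, -0.133, 0.001]
wrist_force: [-0.9, 0.9, -1.3]
finger_gap: 0.0153
grip_force: 59.6
clock: 18.68
tcp_pos: [0.6023, -0.0199, 0.1466]
orientation: [-0.0, 0.991, -0.133, 0.001]
wrist_force: [-1.0, 1.5, 4.2]
finger_gap: 0.0149
grip_force: 60.4
t18.68 tcp [602.3 -19.9 146.6] yaw -15.3 gap 14.9 grip 60.4 F [-1.   1.5  4.2] T [ 0.2   0.29 -0.08] tilt 0.08 q [-0.17  0.41 -0.06  1.11  0.   -3.04]
  cm in tool axes [-0.03  0.02  0.06] turn rad(mod 180) 0.000
clock: 19.1
tcp_pos: [0.6023, -0.0199, 0.1457]
orientation: [-0.0, 0.926, -0.376, 0.001]
wrist_force: [-1.6, 1.7, 4.3]
finger_gap: 0.0152
grip_force: 61.0
t19.10 tcp [602.3 -19.9 145.7] yaw -44.2 gap 15.2 grip 61.0 F [-1.6  1.7  4.3] T [0.2  0.33 0.08] tilt 0.08 q [-0.17  0.41 -0.06  1.1  -0.   -2.54]
  cm in tool axes [-0.02  0.03 -0.03] turn rad(mod 180) 0.000
```

```bash
python3 -m inch '[0,0,0.02,0.1,0,0,0.02,0.1,0,0,0.02,0.1,0,0,0.02,0.1,0,0,0.02,0.1]'
python3 -m inch '[0,0,0.02,0.1,0,0,0.02,0.1,0,0,0.02,0.1,0,0,0.02,0.1,0,0,0.02,0.1]' >/dev/null
python3 -c "
from h import *
go(.602,-.02,.146,None)"
python3 -m inch '[0,0,0.02,0.08,0,0,0.02,0.08,0,0,0.01,0.08,0,0,0.01,0.08,0,0,0.01,0.08]'
python3 -c "
from h import *
go(.602,-.02,.146,None)"
```

```text
clock: 19.52
tcp_pos: [0.6024, -0.0199, 0.1447]
orientation: [-0.0, 0.805, -0.594, 0.001]
wrist_force: [-1.5, 1.4, 5.9]
finger_gap: 0.0154
grip_force: 61.0
t19.93 tcp [602.3 -19.9 143.7] yaw -101.5 gap 15.3 grip 61.1 F [-1.4  1.6  5.8] T [0.29 0.41 0.04] tilt 0.08 q [-0.17  0.41 -0.06  1.1   0.   -1.54]
  cm in tool axes [ 0.02  0.03 -0.23] turn rad(mod 180) 0.000
clock: 20.35
tcp_pos: [0.6024, -0.0198, 0.143]
orientation: [0.001, -0.467, 0.885, -0.0]
wrist_force: [-0.8, 1.0, 5.2]
finger_gap: 0.015
grip_force: 61.0
t20.35 tcp [602.4 -19.8 143. ] yaw -124.4 gap 15.0 grip 61.0 F [-0.8  1.   5.2] T [0.24 0.36 0.03] tilt 0.09 q [-0.17  0.41 -0.06  1.1   0.   -1.14]
  cm in tool axes [ 0.03  0.02 -0.3 ] turn rad(mod 180) 0.000
```

```bash
cat > p.py <<'E'
from h import *
s=get_state();m=rot(s['orientation']).as_matrix()
print('t%.2f yaw %.3f rad q6 %.3f z %.1f F %s Tz %.2f gap %.1f grip %.1f'%(s['clock'],np.arctan2(m[1,0],m[0,0]),s['joint_pos'][5],s['tcp_pos'][2]*1e3,s['wrist_force'].round(1),s['ft_torque'][2],s['finger_gap']*1e3,s['grip_force']))
E
python3 -m inch '[0,0,0.02,0.05,0,0,0.01,0.05,0,0,0.01,0.05,0,0,0.01,0.05,0,0,0,0]' >/dev/null; python3 p.py
python3 -m inch '[0,0,0.01,0.05,0,0,0.01,0.05,0,0,0.01,0.05,0,0,0,0,0,0,0,0]' >/dev/null; python3 p.py
```

```text
t20.77 yaw -2.369 rad q6 -0.938 z 142.6 F [-0.8  0.8  6.1] Tz -0.12 gap 15.0 grip 60.7
t21.18 yaw -2.518 rad q6 -0.790 z 142.3 F [-1.9  2.5  6.1] Tz -0.12 gap 14.9 grip 60.8
```

```bash
python3 -m inch '[0,0,0.01,0.05,0,0,0.01,0.05,0,0,0.01,0.05,0,0,0,0,0,0,0,0]' >/dev/null; python3 p.py
```

```text
t21.60 yaw -2.667 rad q6 -0.641 z 142.1 F [-1.9  0.9  6.1] Tz 0.15 gap 14.8 grip 61.4
```

```bash
python3 -m inch '[0,0,0.01,0.05,0,0,0.01,0.05,0,0,0.01,0.05,0,0,0,0,0,0,0,0]' >/dev/null; python3 p.py
```

```text
t22.02 yaw -2.816 rad q6 -0.492 z 142.0 F [-3.   0.2  6.9] Tz 0.73 gap 14.9 grip 66.2
```

```bash
python3 -m inch '[0,0,0,0,0,0,0,0,0,0,0,0,0,0,0,0,0,0,0,0]' >/dev/null; python3 p.py
python3 -m inch '[0,0,0,-0.1,0,0,-0.02,-0.1,0,0,-0.02,-0.1,0,0,-0.02,-0.1,0,0,-0.02,-0.1]' >/dev/null; python3 p.py
python3 -m inch '[0,0,-0.02,-0.1,0,0,-0.02,-0.1,0,0,-0.02,-0.1,0,0,-0.02,-0.1,0,0,-0.02,-0.1]' >/dev/null; python3 p.py
python3 -m inch '[0,0,-0.02,-0.1,0,0,-0.02,-0.1,0,0,-0.02,-0.1,0,0,-0.02,-0.1,0,0,-0.02,-0.1]' >/dev/null; python3 p.py
python3 -m inch '[0,0,-0.02,-0.1,0,0,-0.02,-0.09,0,0,0,0,0,0,0,0,0,0,0,0]' >/dev/null; python3 p.py
python3 -m inch '[0,0,0,0,0,0,0,0,0,0,0,0,0,0,0,0,0,0,0,0]' >/dev/null; python3 p.py
python3 - <<'E'
from h import *
i,im=snap("wrist");cv2.imwrite("pics/w5.png",im)
E
```

```text
t22.43 yaw -2.815 rad q6 -0.492 z 142.0 F [-1.4  0.4  7.5] Tz 0.70 gap 14.7 grip 66.2
t22.85 yaw -2.312 rad q6 -0.995 z 142.7 F [-1.6  1.5  7.7] Tz -0.16 gap 15.1 grip 60.7
t23.27 yaw -1.812 rad q6 -1.495 z 143.7 F [-2.   2.2  6.4] Tz -0.16 gap 15.0 grip 60.7
t23.68 yaw -1.312 rad q6 -1.995 z 144.6 F [-0.9  1.1  6. ] Tz -0.19 gap 15.2 grip 60.6
t24.10 yaw -1.127 rad q6 -2.181 z 145.0 F [-1.5  1.   6.4] Tz 0.02 gap 15.0 grip 61.0
t24.52 yaw -1.127 rad q6 -2.181 z 145.0 F [-1.2  1.7  5.3] Tz 0.00 gap 15.2 grip 61.0
```

View pics/w5.png

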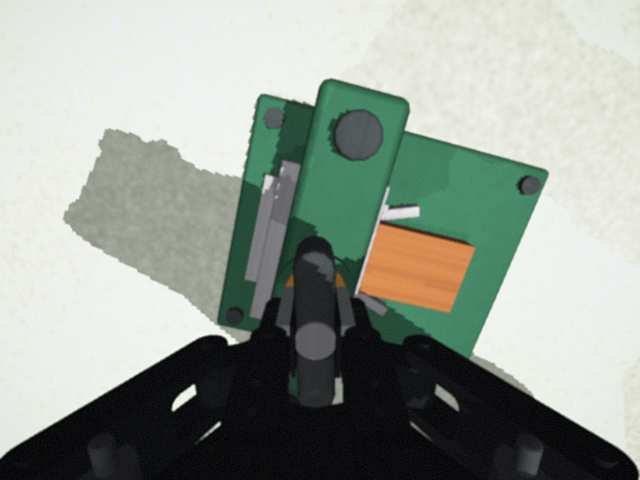

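The bar lies along the jaws with its cap at (315,341). The block is square in the pocket, its rear edge running from (473,245) to (450,312). The screw is about 1.69 rad back from a reading of about 3.56, so about 1.87, which is within the target range.

```bash
python3 -c "
from workcell import env
print(env.hand_in())"
```

```text
the job is handed in; nothing more can be done
None
```

The die block is home against the back stop, the ram was seated on the brass and backed off about a quarter turn (screw at about 1.87 rad, estimated from torque and turn), and the gripper still holds the handle at about 61 N; I've handed the job in, but no verdict was returned.

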